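Centre-punch the latch plate blank

ROBOT

A 6-joint arm with a two-finger parallel gripper is mounted at the origin on the work surface. World frame = base frame: x ahead of the robot, y to its left, z up, the work surface at z = 0. Lengths are in m, angles in rad, forces in N, time in s.
With the tool pointing down it reaches from about 0.25 to 0.775 m from the base axis. Payload 4 kg.
Tool frame: the origin (TCP) lies midway between the tips of the shut fingers; the grasp point (between the pads) lies 19 mm behind it; z points along the fingers, y is the line along which they close (so a half turn about z gives the same grasp; the last joint's range is limited). The gripper opens to 94 mm and grips with 3 to 60 N. Pads are 16 mm wide; open, the fingers measure 119 mm over their backs; the gripper's body (75 mm by 177 mm) begins 78 mm behind the grasp point.
Start: joints at [-0.103, 0.087, 1.371, -0, 1.684, -0.103], TCP at [0.55, -0, 0.206] pointing down, gripper open.
Joint ranges: [-3.1, 3.1], [-0.76, 2.03], [0.27, 2.55], [-1.08, 4.22], [0.17, 2.65], [-2.57, 2.57]. Speed limits (rad/s): [2.79, 2.79, 3.14, 3.14, 3.14, 3.14].

INTERFACE

Orientations are given as [roll, pitch, yaw] about the fixed x, y, z axes, in that order (R = Rz(yaw) Ry(pitch) Rx(roll)).
In Python, from bench import get_obs, snapshot, close_job gives the robot as it stands. The module is installed in compiled form; this text tells all that it offers.
- The arm moves only by the tool drive_tool, never from a script. Its argument "commands" is a list of rows, each a list of 6 numbers: the shift along the tool's x, y, z in units of 0.04 m (1.0 is 0.04 m), then the turn, a rotation vector about the tool's x, y, z in units of 0.1 rad (1.0 is 0.1 rad). In form: [[dx, dy, dz, wx, wy, wz], ...]. A call has 1 to 20 rows; each row shifts and turns the commanded pose from where the row before left it, along the tool's axes as they then stand; what a row does not reach is not made up. A row lasts 1/8 s, in which the tool goes at most 62.5 mm and 10.7 degrees, less where a joint would pass 70% of its speed; a pose out of reach is approached as far as the arm can. A call with a number of a shift or a turn outside -1 to 1 is refused whole. A call with a gripper value outside its range is refused whole. "gripper" is the closure, from 0 (fully open) to 1 (shut), set as the call begins (left out, the last holds). The fingers move at their own pace and stop on an object; the grip force is fixed at half the most. Time passes only in rows, so rows that do not move let the fingers close. It gives the time, the measured TCP pose, the force, the opening and the grip force at its end, in the units of the state.
- get_obs(): the state, without advancing time (a new reading comes with each control period).
- snapshot(name): name is "scene" or "side" or "wrist"; returns a dict with "image" (384x512x3 uint8, blue, green, red), "range_z" (384x512 float32, m along the optical axis (not along the pixel's ray), 0 where there is no reading), "fx", "fy", "cx", "cy" (pixels), "k1" (the pictures are not rectified: a ray, as slopes to the right and down, at radius r is drawn at 1 + k1 r^2 times it, then the intrinsics apply), "rvec" (rotation vector, rad) and "tvec" (3), from world to camera coordinates, as OpenCV has them. Camera axes: x right, y down, z forward; pixel columns grow to the right and rows downward; lengths in m; the calibration is good to about 2 mm. A picture is of the moment at which its call begins.
- close_job(): hands the job in; it is judged then, once.
The state is a dict: "time": time; "joint_positions": joint angles; "qvel": joint speeds; "joint_torque": joint torques, N m; "tool_pos": TCP position; "ee_rot": TCP orientation; "wrist_force": force on the tool from outside, world axes, zero at the start; "wrist_torque": the same for the moment, N m; "width": finger opening in m; "finger_force": force on a finger pad.
Only numpy, scipy, OpenCV 4.12 (cv2) and the standard library are available. Lean on these libraries where they do the work, as an engineer would, in place of code of your own. Each camera call takes 0.05 s, during which the arm holds its last target. There are 200 camera calls.

TASK

The new hook-latch plate for the camphorwood box needs its drill spot. Take the spring-loaded centre punch by its brass sleeve, stand it upright on the scribed cross of the T-shaped brass blank (not the round or the square one), and press it straight down until its spring snaps. Then let the plunger come back up and leave the punch standing there on the cross, released; do not fire it anywhere else.

Things in the scene. Friction and masses are not known exactly. Their poses are not given: they have to be found in the camera images.
- punch: spring-loaded centre punch standing upright, 109 mm tall, about 320 g: dark steel foot 40 across, 10 thick; steel tube 18 across; sliding brass plunger: collar 32 across at height 56-61, ribbed grip sleeve 23 across at 61-102, cap 28 across at 102-109 mm. Lifted by the plunger, the foot comes along. Origin: centre of the foot's underside, z up. The 84 mm wooden hand seal nearby is not it.
- plunger (a joint): plunger travel in m: 0 fully up, grows as pressed down, hard stop at 0.011. A spring resists from 5 N, rising to about 15 N at 0.004, then gives way under the hand: 9 N at 0.0085, 5 N at 0.011. It has fired once 0.0085 down. Let go, it springs back to 0.
- latch_mark (a point): scribed cross on the upper face, 22 mm above the counter, of the T-shaped brass blank, fixed on a wooden block 124 x 84 x 18 mm. The cross is mid of the T's broad head (64 x 62 mm); the 22 mm wide tail runs along +x, z up. Two like blocks hold a round and a square blank with crosses: not these. The three lie in a row across the counter in any order.
Not all that is in view belongs to the job. What is shaped like the punch but turquoise is not meant. Leave any black look-alike of the part that bears latch_mark alone.

How it is judged:
By the outcome, as a careful person would: the job done as asked, in the order asked, and still so for the second after the job is handed in, with the robot touching nothing.
It also fails if it takes over 42 s, if anything falls off the work surface, if the arm or the gripper's body presses on something with over 40 N, if the wrist force passes 120 N, or if a joint passes its speed limit or range.

## Working session

There is one attempt and no reset: what is moved stays moved. The work goes in short steps, Python scripts to look and compute and a tool call to move; the robot and the scene stay as the last step left them, time stands still between calls to the robot, and variables do not carry over. Pictures are saved under pics/ and viewed, at most 10 in all, crops included, and the job is handed in when it is done.

Besides the shell and the picture viewer there is one more tool, called in YAML: its name, and indented under it one key for each argument. drive_tool: Moves the arm, as the interface text tells. Its arguments: {"type":"object","properties":{"commands":{"type":"array"},"gripper":{"type":"number"}},"required":["commands"]}

```bash
mkdir -p pics
cat > h.py <<'E'
import numpy as np, cv2
from bench import get_obs, snapshot, close_job
def world(s,u,v,z=None,r=2):
    # pixel -> world; by depth, or by plane height z
    K=np.array([[s["fx"],0,s["cx"]],[0,s["fy"],s["cy"]],[0,0,1]])
    n=cv2.undistortPoints(np.array([[[u,v]]],float),K,np.array([s["k1"],0,0,0,0.]))[0,0]
    R=cv2.Rodrigues(np.array(s["rvec"]))[0]; t=np.array(s["tvec"]).ravel()
    d=R.T@np.array([n[0],n[1],1]); c=-R.T@t
    if z is None:
        p=s["range_z"][int(v)-r:int(v)+r+1,int(u)-r:int(u)+r+1]; k=np.median(p[p>0])
    else: k=(z-c[2])/d[2]
    return c+k*d
E
python3 - <<'E'
from h import *
import pickle
for n in ("scene","side"):
    s=snapshot(n); cv2.imwrite(f"pics/{n}0.png",cv2.resize(s["image"],(800,600),interpolation=cv2.INTER_CUBIC)); pickle.dump(s,open(n+"0.pkl","wb"))
    print(n,s["fx"],s["cx"],s["cy"],s["k1"],world(s,256,192))
print(get_obs())
E
```

```text
scene 452.58478488053345 252.94031874062364 191.20405689305198 -0.05079550995426052 [ 3.95008461e-01  2.13971860e-02 -7.21075277e-05]
side 444.10110739702947 255.2409274279806 190.43425027546596 -0.12049778578272587 [ 0.44529086  0.09804985 -0.00061008]
{'time': 0.1, 'joint_positions': array([-1.03132483e-01,  8.78975969e-02,  1.37205026e+00, -1.32260892e-05,
        1.68360868e+00, -1.03124530e-01]), 'qvel': array([-0.00223125, -0.00225877, -0.00243024,  0.00121095,  0.00032114,
        0.00093584]), 'joint_torque': array([ 2.25695316e-03, -3.41256917e+01, -3.03301656e+01,  7.19034858e-02,
        3.05556308e-02, -9.49158243e-05]), 'tool_pos': array([5.49520899e-01, 2.24691459e-05, 2.04439023e-01]), 'ee_rot': array([-3.13963785e+00, -1.89090155e-04,  1.57078671e+00]), 'wrist_force': array([-0.36929026,  0.4596447 , -0.25990912]), 'wrist_torque': array([-0.04354514, -0.01046283,  0.00497197]), 'finger_force': 0.0, 'width': 0.09408008604252294}
```

View pics/scene0.png

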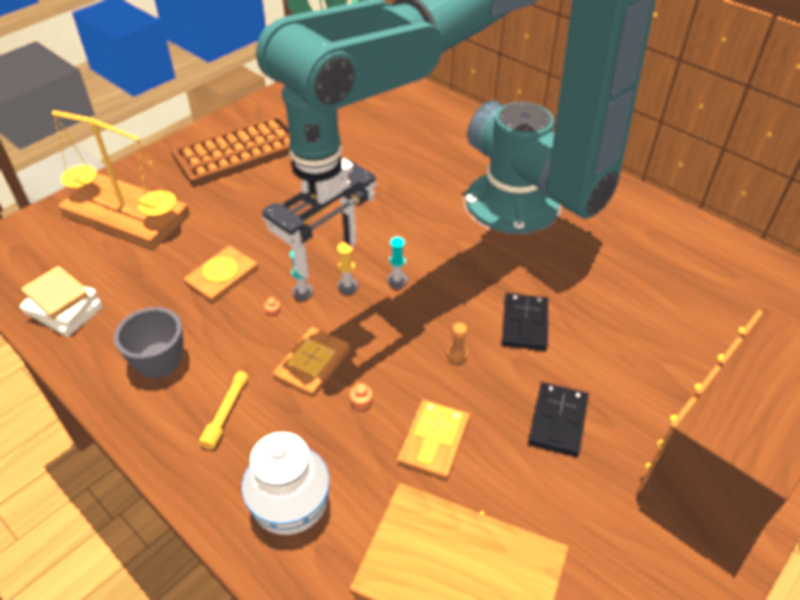

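View pics/side0.png

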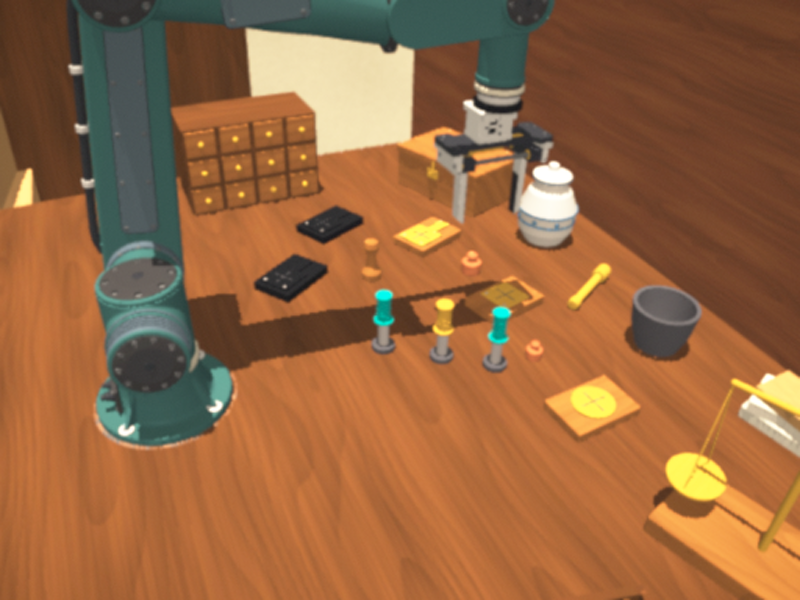

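The brass punch stands between two turquoise ones: cap at scene (345,247) and foot at (347,288), foot at (441,355) in the side view. The T blank seems to be at scene (435,437), side (428,235). The round one is at scene (220,268), and the square one is in shadow at (313,357).

Run:
```python
from h import *
import pickle
a=pickle.load(open("scene0.pkl","rb"));b=pickle.load(open("side0.pkl","rb"))
k=.64
for nm,s,u,v,z in [("cap",a,345,247,.109),("foot",a,347,288,.01),("cap",b,445,305,.109),("foot",b,441,355,.01),("turqL cap",a,397,241,.109),("turq2 foot",b,495,362,.01),("turq1 foot",b,383,345,.01),("T",a,435,437,.022),("T",b,428,235,.022),("sq",a,313,357,.022),("rd",a,220,268,.022),("seal",a,457,357,0)]:
    print(nm,world(s,u*k,v*k,z).round(4),world(s,u*k,v*k).round(4))
A=cv2.resize(a["image"][235:315,240:320],(400,400),interpolation=cv2.INTER_CUBIC)
B=cv2.resize(b["image"][120:180,230:310],(400,300),interpolation=cv2.INTER_CUBIC)
C=cv2.resize(b["image"][180:240,230:330],(400,240),interpolation=cv2.INTER_CUBIC)
D=np.zeros((560,800,3),np.uint8);D[:400,:400]=A;D[:300,400:]=B;D[310:550,400:]=C
cv2.imwrite("pics/c1.png",D)
```

```text
cap [ 0.4406 -0.0775  0.109 ] [ 0.4407 -0.0774  0.1091]
foot [ 0.4494 -0.0703  0.01  ] [ 0.4489 -0.0708  0.0093]
cap [ 0.4381 -0.0827  0.109 ] [ 0.4386 -0.0819  0.1083]
foot [ 0.4361 -0.0853  0.01  ] [ 0.4353 -0.0866  0.0112]
turqL cap [ 0.3619 -0.0175  0.109 ] [ 0.3599 -0.0194  0.1065]
turq2 foot [ 0.5094 -0.1359  0.01  ] [ 0.5081 -0.1378  0.0119]
turq1 foot [ 0.3584 -0.024   0.01  ] [ 0.3574 -0.0262  0.0119]
T [0.594  0.2833 0.022 ] [0.5935 0.2829 0.0211]
T [0.5828 0.2611 0.022 ] [0.5828 0.261  0.0221]
sq [0.6174 0.0166 0.022 ] [0.6171 0.0161 0.0213]
rd [ 0.5919 -0.2877  0.022 ] [ 0.5914 -0.2887  0.0209]
seal [0.4282 0.1935 0.    ] [0.4384 0.2007 0.0156]
```

View pics/c1.png

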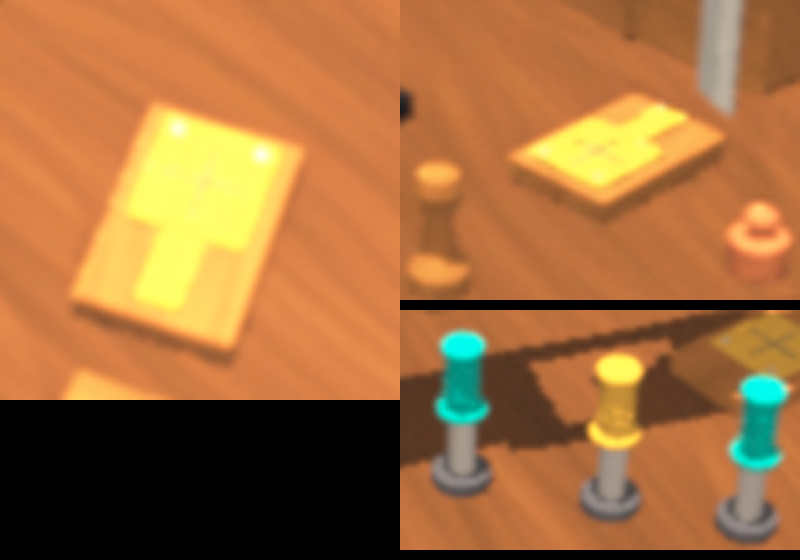

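The T's cross shows faintly: at (281.4,271.4) in the raw scene image and about (270,150) in the side image. The punch's cap is at raw side (284.8,195) and its foot at (282.8,226).

Run:
```python
from h import *
import pickle
a=pickle.load(open("scene0.pkl","rb"));b=pickle.load(open("side0.pkl","rb"))
for nm,s,u,v,z in [("cross",a,281.4,271.4,.022),("cross",b,270,150,.022),("cap",b,284.75,195,.109),("foot",b,282.75,226.25,.008),("jar top",a,280*.64,440*.64,None),("pot rim",a,150*.64,315*.64,None),("knob",a,361*.64,390*.64,None),("knob2",a,272*.64,303*.64,None),("box",a,410*.64,495*.64,None)]:
    print(nm,world(s,u,v,z).round(4))
w=snapshot("wrist");cv2.imwrite("pics/w0.png",w["image"])
# brass punch points by depth in scene: yellow pixels near punch
for s in(a,b):
    h=cv2.cvtColor(s["image"],cv2.COLOR_BGR2HSV); ys,xs=np.where((h[...,0]>17)&(h[...,0]<35)&(h[...,1]>120))
    P=np.array([world(s,x,y,r=0) for x,y in zip(xs,ys) if s["range_z"][y,x]>0])
    m=(np.hypot(P[:,0]-.44,P[:,1]+.08)<.04)&(P[:,2]>.1065)&(P[:,2]<.113); q=P[m]
    print(len(q),(q.max(0)+q.min(0))/2,q.mean(0),np.ptp(q,0))
```

```text
cross [0.5701 0.2727 0.022 ]
cross [0.5721 0.2683 0.022 ]
cap [ 0.4384 -0.0819  0.109 ]
foot [ 0.4403 -0.0802  0.008 ]
jar top [0.8126 0.1791 0.1553]
pot rim [ 0.7775 -0.2334  0.0739]
knob [0.6181 0.1388 0.0389]
knob2 [ 0.584  -0.1352  0.0251]
box [0.73   0.3508 0.1038]
36 [ 0.44609612 -0.07996866  0.10896326] [ 0.44550624 -0.07710127  0.10834421] [0.02106397 0.02691939 0.00463293]
58 [ 0.43892888 -0.08055666  0.10884784] [ 0.43944406 -0.08014176  0.1086817 ] [0.02565943 0.02851626 0.00423763]
```

View pics/w0.png

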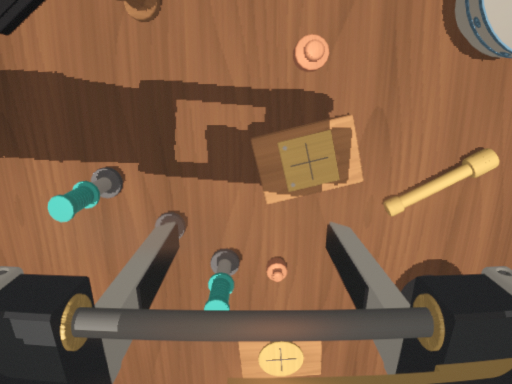

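Scene and side agree: punch about (0.440,-0.080), cross about (0.571,0.270). In the wrist picture the square blank is at (310,160) and the turquoise punches at (85,195) and (220,280). I move above the punch and turn the fingers across the row.

drive_tool:
  commands:
    - [-0.5,-0.685,0,0,0,-1]
    - [-0.5,-0.685,0,0,0,0]
    - [0,0,0,0,0,0]
  gripper: 0

```text
time: 0.52
tool_pos: [0.4963, -0.0435, 0.2055]
ee_rot: [3.142, 0.0, 1.669]
wrist_force: [0.7, 0.2, 0.0]
width: 0.0937
finger_force: 0.0
```

drive_tool:
  commands:
    - [-0.385,-0.745,0,0,0,0]
    - [-0.385,-0.745,0,0,0,0]
    - [0,0,0,0,0,-1]
    - [0,0,0,0,0,-1]
    - [0,0,0,0,0,-1]
    - [0,0,0,0,0,-1]
    - [0,0,0,0,0,-1]
    - [0,0,0,0,0,-1]
    - [0,0,0,0,0,-1]
    - [0,0,0,0,0,0]

```text
time: 1.78
tool_pos: [0.4417, -0.0788, 0.2053]
ee_rot: [3.141, -0.0, 2.37]
wrist_force: [0.9, -0.5, 0.9]
width: 0.0938
finger_force: 0.0
```

Run:
```python
from h import *
w=snapshot("wrist");cv2.imwrite("pics/w1.png",w["image"])
import pickle; pickle.dump(w,open("w1.pkl","wb"))
o=get_obs();print(o["tool_pos"],o["ee_rot"],o["joint_positions"])
R=cv2.Rodrigues(np.array(w["rvec"]))[0];print(-R.T@np.array(w["tvec"]).ravel())
```

```text
[ 0.44156917 -0.07882916  0.20529673] [ 3.14132552e+00 -3.26660473e-04  2.36964456e+00] [-3.03485145e-01 -1.41155132e-01  1.59403510e+00  3.88553888e-04
  1.68888353e+00 -1.10228759e+00]
[ 0.38296575 -0.02284639  0.38590487]
```

View pics/w1.png

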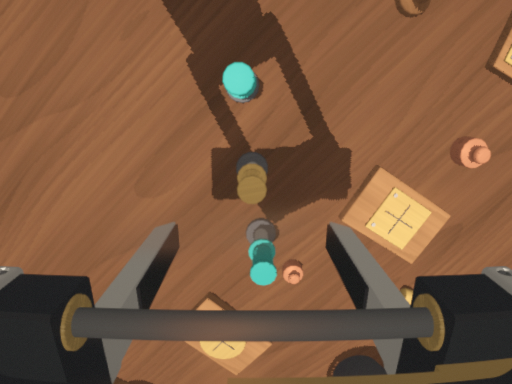

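The brass punch is at (252,187) in the wrist view, between the fingers' lateral positions and in line with the turquoise ones at (240,82) and (262,270).

Run:
```python
from h import *
import pickle
w=pickle.load(open("w1.pkl","rb"))
print(world(w,252,190,.109),world(w,252,190),world(w,252,162,.01))
h=cv2.cvtColor(w["image"],cv2.COLOR_BGR2HSV)
P=np.array([world(w,x,y,r=0) for x in range(225,280) for y in range(140,215)])
q=P[P[:,2]>.106];print(len(q),(q.max(0)+q.min(0))/2,q.mean(0),np.ptp(q,0))
q=P[(P[:,2]>.055)&(P[:,2]<.065)];print(len(q),q.mean(0))
q=P[(P[:,2]>.007)&(P[:,2]<.015)];print(len(q),(q.max(0)+q.min(0))/2,np.ptp(q,0))
```

```text
[ 0.43928981 -0.0779237   0.109     ] [ 0.43902479 -0.07766455  0.11030292] [ 0.43361814 -0.07249604  0.01      ]
657 [ 0.43928811 -0.07792874  0.10929161] [ 0.43871009 -0.07749779  0.11024489] [0.02755967 0.02683156 0.00648848]
215 [ 0.43386472 -0.07238494  0.06236567]
348 [ 0.43812052 -0.07699115  0.01097406] [0.03703535 0.03721008 0.00737755]
  return _methods._mean(a, axis=axis, dtype=dtype,
  ret = ret.dtype.type(ret / rcount)
```

drive_tool:
  commands:
    - [0.04,-0.01,0.8,0,0,0]
    - [0,0,0.8,0,0,0]
    - [0,0,0.8,0,0,0]
    - [0,0,0.7,0,0,0]
    - [0,0,0.2,0,0,0]
    - [0,0,0,0,0,0]
    - [0,0,0,0,0,0]

```text
time: 2.7
tool_pos: [0.4408, -0.0787, 0.075]
ee_rot: [3.14, 0.003, 2.371]
wrist_force: [0.9, -0.4, -1.1]
width: 0.0941
finger_force: 0.0
```

drive_tool:
  commands:
    - [0,0,0.255,0,0,0]
    - [0,0,0,0,0,0]
    - [0,0,0,0,0,0]

```text
time: 3.08
tool_pos: [0.4397, -0.0784, 0.0633]
ee_rot: [3.142, 0.0, 2.371]
wrist_force: [-0.3, -0.8, 0.1]
width: 0.0937
finger_force: 0.0
```

drive_tool:
  commands:
    - [0,0,0,0,0,0]
    - [0,0,0,0,0,0]
    - [0,0,0,0,0,0]
    - [0,0,0,0,0,0]
    - [0,0,0,0,0,0]
    - [0,0,0,0,0,0]
    - [0,0,0,0,0,0]
    - [0,0,0,0,0,0]
  gripper: 1

```text
time: 4.08
tool_pos: [0.4398, -0.0783, 0.0633]
ee_rot: [3.141, 0.0, 2.371]
wrist_force: [0.7, 0.0, -0.3]
width: 0.0268
finger_force: 30.0
```

Width reads 26.8 mm against the sleeve's 23 mm, so I look before lifting.

Run:
```python
from h import *
o=get_obs();print(o["width"],o["finger_force"],o["time"])
s=snapshot("side");c=snapshot("scene")
D=np.hstack([cv2.resize(s["image"][140:260,220:340],(400,400),interpolation=cv2.INTER_CUBIC),cv2.resize(c["image"][110:230,160:280],(400,400),interpolation=cv2.INTER_CUBIC)])
cv2.imwrite("pics/g1.png",D)
```

```text
0.02677432226842845 30.000294148921967 4.075
```

View pics/g1.png

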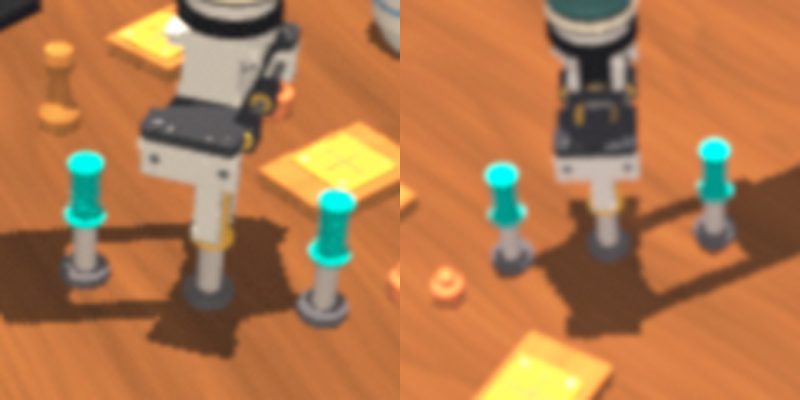

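The picture shows the brass punch upright between the fingers, with the tips just above the collar at (213,240). I lift it.

drive_tool:
  commands:
    - [0,0,-0.25,0,0,0]
    - [0,0,-0.5,0,0,0]
    - [0,0,-0.5,0,0,0]
    - [0,0,-0.5,0,0,0]
    - [0,0,-0.25,0,0,0]
    - [0,0,0,0,0,0]
    - [0,0,0,0,0,0]

```text
time: 5.05
tool_pos: [0.4391, -0.0782, 0.1423]
ee_rot: [-3.141, -0.002, 2.371]
wrist_force: [0.9, -0.5, -3.4]
width: 0.0266
finger_force: 30.0
```

Run:
```python
from h import *
s=snapshot("side");c=snapshot("scene")
D=np.hstack([cv2.resize(s["image"][110:230,220:340],(400,400),interpolation=cv2.INTER_CUBIC),cv2.resize(c["image"][90:210,160:280],(400,400),interpolation=cv2.INTER_CUBIC)])
cv2.imwrite("pics/g2.png",D)
```

```text
(no output)
```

View pics/g2.png

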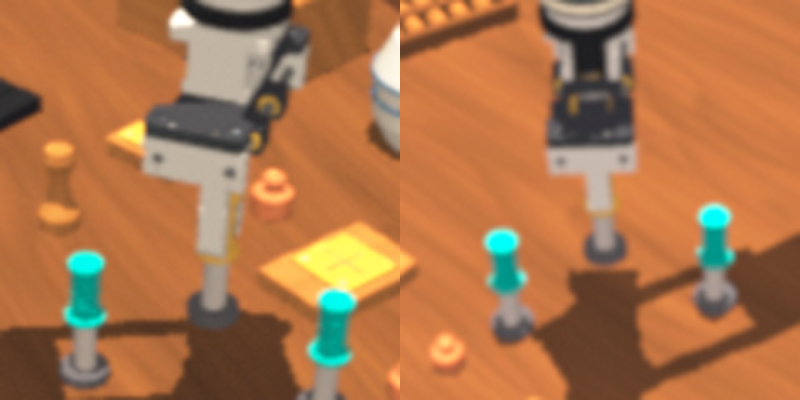

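Held upright and clear of the neighbours, with 3.4 N of weight. I move towards the T and stop short so the wrist camera sees the cross.

drive_tool:
  commands:
    - [0.128,0.395,0,0,0,0]
    - [0.256,0.79,0,0,0,0]
    - [0.256,0.79,0,0,0,0]
    - [0.256,0.79,0,0,0,0]
    - [0.256,0.79,0,0,0,0]
    - [0.256,0.79,0,0,0,0]
    - [0.256,0.79,0,0,0,0]
    - [0.256,0.79,0,0,0,0]
    - [0.256,0.79,0,0,0,0]
    - [0.128,0.395,0,0,0,0]
    - [0,0,0,0,0,0]
    - [0,0,0,0,0,0]

```text
time: 6.65
tool_pos: [0.5713, 0.1891, 0.1431]
ee_rot: [-3.14, 0.0, 2.37]
wrist_force: [0.1, 0.0, -3.4]
width: 0.0269
finger_force: 30.0
```

Run:
```python
from h import *
w=snapshot("wrist");cv2.imwrite("pics/w2.png",cv2.resize(w["image"],(800,600),interpolation=cv2.INTER_CUBIC))
import pickle; pickle.dump(w,open("w2.pkl","wb"))
o=get_obs();print(o["tool_pos"],o["ee_rot"],o["joint_positions"],o["width"])
```

```text
[0.57138562 0.18887219 0.14330249] [-3.14092637e+00  2.09996854e-04  2.36978851e+00] [ 2.25367796e-01  2.21644601e-01  1.34111255e+00 -5.37982500e-04
  1.57928118e+00 -5.73628767e-01] 0.02687855068470684
```

View pics/w2.png

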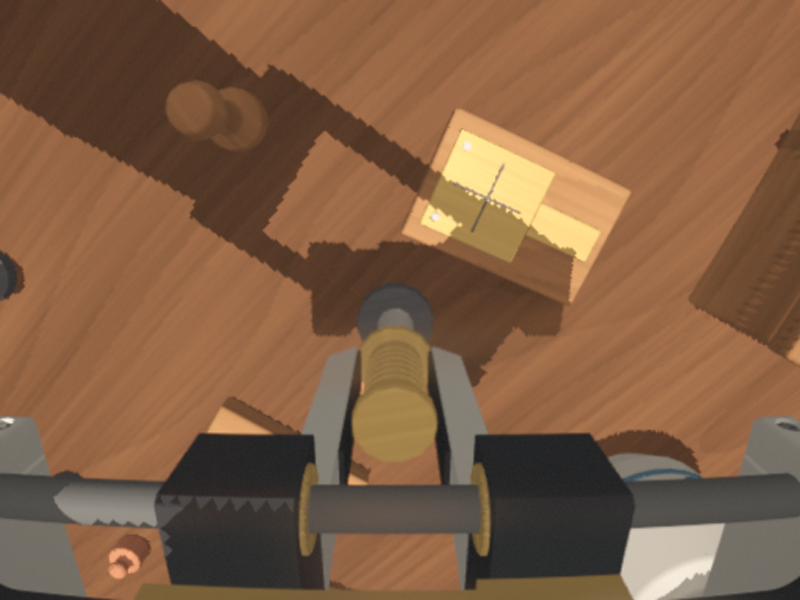

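The T blank lies ahead, with its cross at (488,199) in the 800x600 view (raw 312.3,127.4). The foot is at about (395,318).

Run:
```python
from h import *
import pickle
w=pickle.load(open("w2.pkl","rb")); k=.64
c=world(w,488*k,199*k,.022);print("cross",c,world(w,488*k,199*k))
P=np.array([world(w,x,y,r=0) for x in range(222,285) for y in range(175,300)])
m=np.hypot(P[:,0]-.571,P[:,1]-.189)<.04
P=P[m]
print(np.histogram(P[:,2],bins=np.arange(.06,.21,.01)))
for lo,hi in((.082,.094),(.128,.148),(.183,.195)):
    q=P[(P[:,2]>lo)&(P[:,2]<hi)]
    A=np.c_[q[:,:2]*2,np.ones(len(q))]
    print(lo,len(q),(q.max(0)+q.min(0))/2,np.ptp(q,0),np.median(q[:,2]))
o=get_obs()["tool_pos"];y=2.370;d=c[:2]-o[:2]
print(d,d@[np.cos(y),np.sin(y)]/.04,d@[np.sin(y),-np.cos(y)]/.04)
```

```text
cross [0.5694203  0.27062571 0.022     ] [0.56909426 0.27047965 0.02373558]
(array([   0,    0,  159,  959,   92,   54,    0,   46,  732,  402,  414,
        422, 1465, 1165]), array([0.06, 0.07, 0.08, 0.09, 0.1 , 0.11, 0.12, 0.13, 0.14, 0.15, 0.16,
       0.17, 0.18, 0.19, 0.2 ]))
0.082 1066 [0.5701898  0.18971667 0.08797477] [0.03817579 0.03827919 0.01182239] 0.09089974852587897
0.128 710 [0.5680314  0.19124731 0.14256364] [0.03386492 0.03346839 0.01079841] 0.1421425822609944
0.183 2488 [0.56973039 0.18979544 0.18898972] [0.03302294 0.0341282  0.01197765] 0.18987408805973205
[-0.00196533  0.08175352] 1.460341500245822 1.4307658687121672
  return _methods._mean(a, axis=axis, dtype=dtype,
  ret = ret.dtype.type(ret / rcount)
```

drive_tool:
  commands:
    - [0.225,0.24,0,0,0,0]
    - [0.4,0.4,0,0,0,0]
    - [0.4,0.4,0.2,0,0,0]
    - [0.3,0.3,0.4,0,0,0]
    - [0.1,0.1,0.3,0,0,0]
    - [0,0,0.2,0,0,0]
    - [0,0,0,0,0,0]
    - [0,0,0,0,0,0]

```text
time: 7.7
tool_pos: [0.5714, 0.2703, 0.0998]
ee_rot: [3.141, 0.001, 2.37]
wrist_force: [0.5, 0.5, -3.0]
width: 0.027
finger_force: 30.0
```

Run:
```python
from h import *
import pickle
w=snapshot("wrist");s=snapshot("side");c=snapshot("scene");pickle.dump((w,s,c),open("p3.pkl","wb"))
r=lambda i,a,b,x,y:cv2.resize(i["image"][b:b+y,a:a+x],(400,int(400*y/x)),interpolation=cv2.INTER_CUBIC)
D=np.zeros((600,800,3),np.uint8)
D[:300,:400]=r(w,190,110,160,120);D[:300,400:]=r(s,230,100,80,60);D[300:,:400]=r(c,230,215,100,75)
cv2.imwrite("pics/w3.png",D)
o=get_obs();print(o["tool_pos"],o["ee_rot"],o["joint_positions"],o["width"])
P=np.array([world(w,x,y,r=0) for x in range(215,290) for y in range(165,300)])
m=np.hypot(P[:,0]-.57,P[:,1]-.271)<.035;P=P[m]
q=P[(P[:,2]>.041)&(P[:,2]<.055)];print(len(q),(q.max(0)+q.min(0))/2,np.ptp(q,0),np.median(q[:,2]))
```

```text
[0.57154107 0.27056602 0.10024592] [3.14012917e+00 7.93058621e-04 2.37011518e+00] [ 3.52558566e-01  3.08033144e-01  1.32093169e+00 -8.30757981e-05
  1.51096534e+00 -4.46755968e-01] 0.026960604996779537
1083 [0.57051314 0.27096504 0.0480002 ] [0.03814699 0.03844176 0.01399321] 0.04771596480685045
  return _methods._mean(a, axis=axis, dtype=dtype,
  ret = ret.dtype.type(ret / rcount)
```

View pics/w3.png

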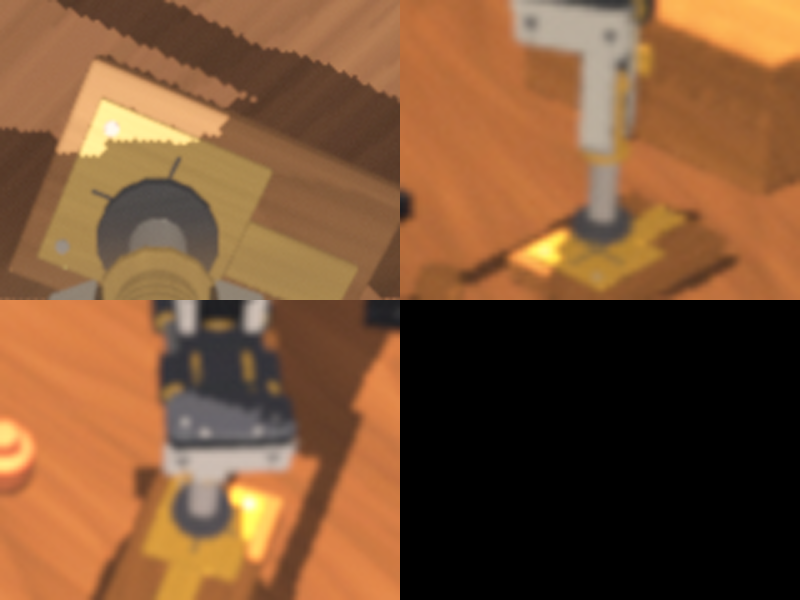

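Foot is hovering just over the T's head. Two cross arm ends show at raw wrist (262,174) and (228,186.8), so I use them to check the centre.

Run:
```python
from h import *
import pickle
w2=pickle.load(open("w2.pkl","rb")); w=pickle.load(open("p3.pkl","rb"))[0]; k=.64
E=[world(w2,u*k,v*k,.022)[:2] for u,v in((503,165),(473,232),(452,183),(522,212))]
c=np.mean(E,0);print(c,np.hypot(*(E[0]-E[1])),np.hypot(*(E[2]-E[3])))
for p,e in((( 262,174),E[0]),((228,186.8),E[2])): print(world(w,*p,.022)[:2]-(e-c))
```

```text
[0.56891524 0.27073483] 0.04444392682921807 0.04772129495612995
[0.56965485 0.27073887]
[0.57091154 0.27147735]
```

The foot is within about 1 mm of the cross. I lower it.

drive_tool:
  commands:
    - [-0.0,-0.005,0.15,0,0,0]
    - [0,0,0.15,0,0,0]
    - [0,0,0,0,0,0]
    - [0,0,0,0,0,0]

```text
time: 8.35
tool_pos: [0.5708, 0.2707, 0.0871]
ee_rot: [-3.141, -0.0, 2.371]
wrist_force: [0.4, -0.6, -2.7]
width: 0.0266
finger_force: 30.0
```

drive_tool:
  commands:
    - [0,0,0.05,0,0,0]
    - [0,0,0,0,0,0]

```text
time: 8.6
tool_pos: [0.5709, 0.2708, 0.0854]
ee_rot: [3.141, 0.0, 2.371]
wrist_force: [0.3, 0.3, -1.9]
width: 0.0268
finger_force: 30.0
```

drive_tool:
  commands:
    - [0,0,0.04,0,0,0]
    - [0,0,0,0,0,0]

```text
time: 8.85
tool_pos: [0.5714, 0.271, 0.0853]
ee_rot: [3.14, 0.001, 2.371]
wrist_force: [-0.7, -0.9, 2.8]
width: 0.0268
finger_force: 30.0
```

Contact at TCP z 0.0853. I press straight down and watch the force.

drive_tool:
  commands:
    - [0,0,0.05,0,0,0]
    - [0,0,0.05,0,0,0]
    - [0,0,0,0,0,0]

```text
time: 9.22
tool_pos: [0.5718, 0.2711, 0.0835]
ee_rot: [3.138, 0.002, 2.371]
wrist_force: [-3.4, -1.0, 12.2]
width: 0.0269
finger_force: 30.0
```

drive_tool:
  commands:
    - [0,0,0.05,0,0,0]
    - [0,0,0,0,0,0]

```text
time: 9.48
tool_pos: [0.5719, 0.2711, 0.0821]
ee_rot: [3.137, 0.002, 2.371]
wrist_force: [-4.0, -1.3, 13.8]
width: 0.0268
finger_force: 30.0
```

drive_tool:
  commands:
    - [0.012,-0.012,0.05,0,0,0]
    - [0,0,0.05,0,0,0]
    - [0,0,0,0,0,0]

```text
time: 9.85
tool_pos: [0.5714, 0.2713, 0.0772]
ee_rot: [3.137, 0.002, 2.371]
wrist_force: [-3.0, 0.1, 8.6]
width: 0.0266
finger_force: 30.0
```

drive_tool:
  commands:
    - [0,0,0.05,0,0,0]
    - [0,0,0,0,0,0]

```text
time: 10.1
tool_pos: [0.5712, 0.2712, 0.0742]
ee_rot: [3.138, 0.002, 2.371]
wrist_force: [-1.9, 0.5, 5.8]
width: 0.027
finger_force: 30.0
```

The force went up to 14 N and then fell to 8.6 and 5.8 N over about 11 mm of travel, so it fired. I let the plunger back up slowly.

drive_tool:
  commands:
    - [0,0,-0.05,0,0,0]
    - [0,0,-0.05,0,0,0]
    - [0,0,-0.05,0,0,0]
    - [0,0,-0.05,0,0,0]
    - [0,0,0,0,0,0]

```text
time: 10.72
tool_pos: [0.5715, 0.2712, 0.0835]
ee_rot: [3.137, 0.002, 2.371]
wrist_force: [-2.5, -0.5, 11.7]
width: 0.0267
finger_force: 30.0
```

drive_tool:
  commands:
    - [0,0,-0.05,0,0,0]
    - [0,0,-0.03,0,0,0]
    - [0,0,0,0,0,0]

```text
time: 11.1
tool_pos: [0.5713, 0.271, 0.0848]
ee_rot: [3.138, 0.002, 2.371]
wrist_force: [0.0, -0.3, 6.1]
width: 0.0271
finger_force: 30.0
```

drive_tool:
  commands:
    - [0,0,-0.03,0,0,0]
    - [0,0,0,0,0,0]

```text
time: 11.35
tool_pos: [0.571, 0.271, 0.0851]
ee_rot: [3.139, 0.001, 2.371]
wrist_force: [0.8, 1.1, 4.6]
width: 0.0266
finger_force: 30.0
```

drive_tool:
  commands:
    - [0,0,-0.03,0,0,0]
    - [0,0,0,0,0,0]

```text
time: 11.6
tool_pos: [0.5705, 0.2708, 0.0854]
ee_rot: [3.141, 0.0, 2.371]
wrist_force: [0.6, 0.9, 3.0]
width: 0.0269
finger_force: 30.0
```

Run:
```python
from h import *
w=snapshot("wrist");o=get_obs();print(o["tool_pos"],o["wrist_force"])
P=np.array([world(w,x,y,r=0) for x in range(215,290) for y in range(145,300)])
P=P[np.hypot(P[:,0]-.57,P[:,1]-.271)<.035]
q=P[(P[:,2]>.029)&(P[:,2]<.038)];print(len(q),(q.max(0)+q.min(0))/2,np.ptp(q,0),np.median(q[:,2]))
```

```text
[0.5705046 0.2708643 0.0853486] [1.54759108 0.78509373 3.61307334]
1038 [0.56983242 0.27161934 0.03350861] [0.03846989 0.03831494 0.0089247 ] 0.03329949452082702
  return _methods._mean(a, axis=axis, dtype=dtype,
  ret = ret.dtype.type(ret / rcount)
```

The foot is still on the cross. I release and withdraw straight up.

drive_tool:
  commands:
    - [0,0,0,0,0,0]
    - [0,0,0,0,0,0]
    - [0,0,0,0,0,0]
    - [0,0,0,0,0,0]
    - [0,0,0,0,0,0]
    - [0,0,0,0,0,0]
    - [0,0,0,0,0,0]
  gripper: 0

```text
time: 12.52
tool_pos: [0.5702, 0.2707, 0.0853]
ee_rot: [3.141, 0.0, 2.371]
wrist_force: [-0.2, -0.7, 1.3]
width: 0.0925
finger_force: 0.0
```

drive_tool:
  commands:
    - [0,0,-0.3,0,0,0]
    - [0,0,-0.6,0,0,0]
    - [0,0,-0.8,0,0,0]
    - [0,0,-0.8,0,0,0]
    - [0,0,-0.8,0,0,0]
    - [0,0,-0.3,0,0,0]
    - [0,0,0,0,0,0]
    - [0,0,0,0,0,0]

```text
time: 13.52
tool_pos: [0.5695, 0.2705, 0.2275]
ee_rot: [-3.139, -0.001, 2.371]
wrist_force: [-0.3, -0.4, -0.0]
width: 0.0943
finger_force: 0.0
```

Run:
```python
from h import *
w=snapshot("wrist");s=snapshot("side");c=snapshot("scene")
r=lambda i,a,b,x,y:cv2.resize(i["image"][b:b+y,a:a+x],(400,int(400*y/x)),interpolation=cv2.INTER_CUBIC)
D=np.zeros((600,800,3),np.uint8)
D[:300,:400]=r(w,170,90,200,150);D[:300,400:]=r(s,230,100,80,60);D[300:,:400]=r(c,230,200,120,90)
cv2.imwrite("pics/w4.png",D)
P=np.array([world(w,x,y,r=0) for x in range(170,340) for y in range(90,300)])
P=P[np.hypot(P[:,0]-.57,P[:,1]-.271)<.03]
for lo,hi in((.029,.038),(.127,.14)):
    q=P[(P[:,2]>lo)&(P[:,2]<hi)];print(len(q),(q.max(0)+q.min(0))/2,np.ptp(q,0),np.median(q[:,2]))
```

```text
353 [0.56915363 0.27206213 0.0329999 ] [0.03661405 0.03714229 0.007977  ] 0.03327927695544264
659 [0.57038478 0.27115066 0.13070291] [0.02738343 0.02714307 0.00690006] 0.1321834112860077
  return _methods._mean(a, axis=axis, dtype=dtype,
  ret = ret.dtype.type(ret / rcount)
```

View pics/w4.png

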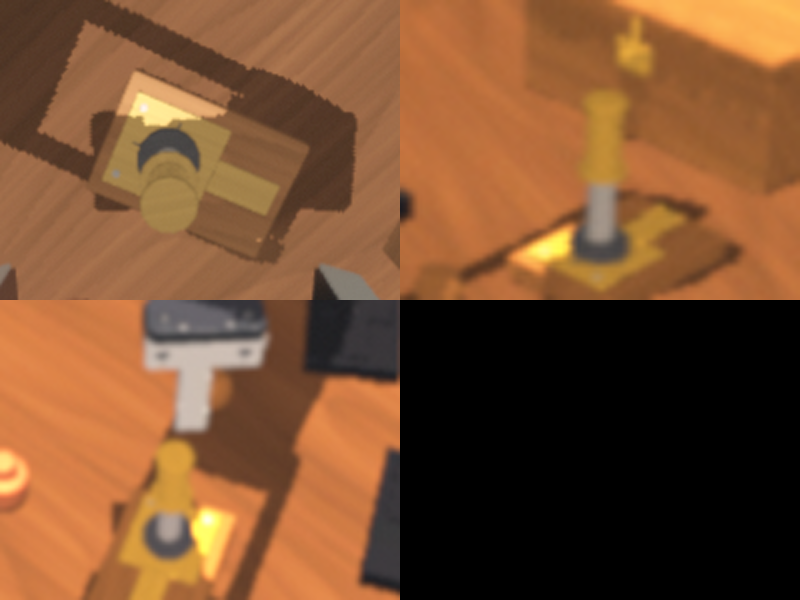

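The punch stands upright on the cross of the T. Its cap top is at about 0.131 m, so the plunger is fully back up, and the gripper is clear above. I hand the job in.

```bash
python3 -c "
from bench import close_job
print(close_job())"
```

```text
the job is handed in; nothing more can be done
None
```

The job is handed in: the punch was fired once on the T blank's cross, judging by the force drop over about 11 mm of travel, and it stands there upright and released, within about 1 mm of the cross, after about 14 s of the 42 s allowed.

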